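Zero the bore probe and read a welded head tube

ROBOT

A 6-joint arm with a two-finger parallel gripper is mounted at the origin on a cart in front of the work surface, level with it; the furniture and walls round the work are solid. World frame = base frame: x ahead of the robot, y to its left, z up, the work surface at z = 0. Lengths are in mm, angles in rad, forces in N, time in s.
With the tool pointing down it reaches from about 400 to 925 mm from the base axis. Payload 12.5 kg.
Tool frame: the origin (TCP) lies at the very end of the fingers, on their centre line; the grasp point (between the pads) lies 19 mm behind it; x points along the fingers, y is the direction in which the jaws open and shut, and the axes are right-handed (so a half turn about x gives the same grasp; the last joint's range is limited). The gripper opens to 95 mm and grips with 3 to 60 N. Pads are 20 mm wide; open, the fingers measure 119 mm over their backs; the gripper's body (75 mm by 180 mm) begins 59 mm behind the grasp point.
Start: joints at [1.151, 0.491, 1.559, -0, 1.092, -0.106], TCP at [192.905, 594.503, 214.661] pointing down, gripper open.
Joint ranges: [-3.1, 3.1], [-0.84, 2.19], [0.05, 2.79], [-1.13, 4.28], [0.06, 2.93], [-2.69, 2.69]. Speed limits (rad/s): [2.22, 2.22, 2.79, 3.14, 3.14, 3.14].

INTERFACE

Orientations are given as [roll, pitch, yaw] about the fixed x, y, z axes, in that order (R = Rz(yaw) Ry(pitch) Rx(roll)).
In Python, from cell import env, optics, job gives the robot as it stands.
- The arm moves only by the shell command python3 -m handwheel 'ROWS' [OPENING]. ROWS is JSON, a list of rows, each an object with "travel": the shift along the world's x, y, z in mm, a list of three; "roll": the turn about the world's z in degrees. In form: [{"travel": [dx, dy, dz], "roll": roll}, ...]. A call has 1 to 8 rows; each row is the pose to reach, as a shift and turn from the pose commanded when the call began; what a row does not reach only later rows make up. A row lasts 1/10 s, in which the tool goes at most 50 mm and 8.59 degrees, less where a joint would pass 70% of its speed; a pose out of reach is approached as far as the arm can. A call with a gripper value outside its range is refused whole. OPENING is the closure, from -1 (fully open) to 1 (shut), set as the call begins (- or left out, the last holds). The fingers move at their own pace and stop on an object; the grip force is fixed at half the most. Time passes only in rows, so rows that repeat a pose let the fingers close. It gives the time, the measured TCP pose, the force and the opening at its end, in the units of the state.
- env.state(): the state, without advancing time (a new reading comes with each control period).
- optics.read_camera(name): name is "scene" or "top" or "wrist"; returns the picture (420x560x3 uint8, red, green, blue); there is no depth.
- optics.camera_params(name): a dict with "fx", "fy", "cx", "cy" (pixels), "world_from_camera" (4x4, takes a point from camera to world coordinates). Camera axes: x right, y up, looking along -z (the intrinsics and any distortion apply to the point x, -y, -z); pixel columns grow to the right and rows downward; lengths in mm; the calibration is good to about 2 mm. A picture is of the moment at which its call begins: read the wrist's pose just before it. camera_params takes no time and is no camera call; for the wrist camera it gives the pose at the moment of the call.
- job.job_done(): hands the job in, once; it reports no verdict.
The state is a dict: "t": time; "joints": joint angles; "qvel": joint speeds; "tau": joint torques, N m; "eef_pos": TCP position; "tcp_rot": TCP orientation; "ft_force": force on the tool from outside, world axes, zero at the start; "moment": the same for the moment, N m; "opening": opening from 0.0 (shut) to 1.0 (fully open).
Only numpy, scipy, OpenCV 4.12 (cv2) and the standard library are available. Lean on these libraries where they do the work, as an engineer would, in place of code of your own. Each camera call takes 0.05 s, during which the arm holds its last target.

TASK

Check the bore of the welded head tube: with the probe still standing in its setting ring, press the readout's zero button fully down and let it come up again. Then lift the probe straight out of its stand and lower it upright through the guide hole in the fixture's top plate, without letting it touch the fixture or the tube, until the dark line on its stem is level with the top of the plate. Finish with the gripper still holding the probe there, motionless and centred in the hole, and leave the mug and the flux tin where they stand.

Things in the scene. Friction and masses are not known exactly. Their poses are not given: they have to be found in the camera images.
- zero_button (a joint): spring push button of the readout, pressed straight down: 0 m = up, 0.006 m = fully down; it takes 5 N to bottom out and springs back by itself
- zero_button_top (a point): centre of the button's top face: grey cap 24 mm across, 70 mm above the bench and 10 mm proud of its dark 40 mm collar at rest. It sits on the readout, a grey box fixed to the bench, 100 x 130 x 48 mm, dark display along its far half. 64 mm to the +y side (axes turn with the box) stands a knob 18 mm across, 11 mm tall; at the far +y corner a stub antenna, 95 mm high
- setting_stand: steel stand fixed to the bench, base 92 x 92 x 12 mm, origin on the bench under the centre of the probe. An arm (44 mm wide, 8 mm thick, top face 100 mm above the bench, carried by a post 34 mm to the +x side of the origin) has an 18 mm hole right above the origin in which the probe hangs by its flange; below it lies the setting ring (60 mm outside, 34 mm bore, up to 32 mm above the bench), which surrounds the probe's tip
- probe: cordless bore probe, loose, about 0.2 kg, standing upright in the stand; origin at the tip, z up along the stem. Round steel stem 12 mm in diameter from the tip to 84 mm, round flange 32 mm in diameter from 84 to 88 mm, then a grey square housing 28 x 28 mm (sides along the body's x and y axes) from 88 to 144 mm with a 3 mm cap on top. At the start the tip is 16 mm above the bench. Lift it by the housing; it must rise by at least 84 mm to leave the arm's hole
- probe_grip (a point): centre of the probe's square housing, on its axis, 116 mm above the tip; x and y axes square to the housing's sides
- probe_tip (a point): lower end of the probe's stem, on its axis
- probe_line (a point): centre of the dark line round the stem, 60 mm above the tip and 56 mm below the centre of the housing, on the axis
- bore_fixture: steel fixture fixed to the bench, base 100 x 120 x 12 mm, origin under its centre on the bench. Two pillars carry the top plate (64 mm in x, 120 mm in y, 10 mm thick, top 112 mm above the bench; two 4 mm high screw heads at y = +-47 mm). The head tube stands under the plate, bore 34 mm, in line with the guide hole; its welded stubs point to +x
- guide_hole (a point): centre of the guide hole at the top face of the fixture's top plate: a round through hole 26 mm in diameter, axis vertical (z up), 112 mm above the bench; below it the tube's 34 mm bore is free down to 26 mm above the bench
- mug: blue-grey mug, 80 mm across and 92 mm tall, on the bench near its front left corner; origin under its centre. A bystander
- flux_tin: round tin, 75 mm across and 48 mm tall, near the front edge of the bench; origin under its centre. A bystander
There are look-alikes about, which are no part of the job. Leave any brown look-alike of the probe alone.

How it is judged (in metres and radians):
On the way, in this order (a step that is already met when the one before it is completed fails the run):
1. zero button fully down while the probe stands in the setting ring (value of joint zero_button above 0.005 m and horizontal distance between probe_grip and setting_stand below 0.006 m and height (world z) of probe_tip below 0.022 m), for 0.1 s.
2. button let up again, the probe still in the setting ring (value of joint zero_button below 0.0015 m and horizontal distance between probe_grip and setting_stand below 0.006 m and height (world z) of probe_tip below 0.022 m), for 0.1 s.
3. probe lifted by the gripper clear out of the stand, upright (height (world z) of probe_tip above 0.104 m and contact force between the fingers and probe above 1 N and angle between probe_grip's own z axis and vertical below 0.2 rad), for 0.1 s.
4. probe held still and centred in the guide hole, its line level with the plate (horizontal distance between each of probe_tip, probe_line and guide_hole below 0.004 m and z of probe_line in the frame of guide_hole between -0.006 and 0.006 m and angle between probe_grip's own z axis and vertical below 0.07 rad and linear speed of probe below 0.02 m/s and contact force between the fingers and probe above 1 N and contact force between probe and bore_fixture below 0.2 N), for 0.5 s.
At the end, for the whole second after the job is handed in: The fingers hold the probe, touching nothing else, upright within 4 degrees and still (under 20 mm/s), its tip and its line each within 4 mm of the guide hole's axis and the line within 6 mm above or below the plate's top face; the zero button is up (all of step 4 and value of joint zero_button below 0.0015 m); the arm keeps its last pose, push and grip.
It fails at once if the probe touches the fixture or the tube (contact force between probe and bore_fixture above 0.3 N).
It fails at once if the mug or the flux tin is pushed more than 30 mm (distance of any of mug, flux_tin from where it was at the start of the episode above 0.03 m).
It also fails if it takes over 61 s, if anything falls off the work surface, if the arm or the gripper's body presses on something with over 40 N, if the wrist force passes 120 N, or if a joint passes its speed limit or range.

## Working session

There is one attempt and no reset: what is moved stays moved. The work goes in short steps, Python scripts to look and compute and a shell command to move; the robot and the scene stay as the last step left them, time stands still between calls to the robot, and variables do not carry over. Pictures are saved under pics/ and viewed, and the job is handed in when it is done.

```bash
ls; mkdir -p pics
python3 - <<'E'
from cell import env, optics, job
import cv2
s=env.state()
print({k:s[k] for k in ('t','eef_pos','tcp_rot','opening','ft_force')})
for n in ("scene","top","wrist"):
    p=optics.camera_params(n); print(n,p)
    im=optics.read_camera(n); cv2.imwrite(f"pics/{n}0.png",im[:,:,::-1])
print(env.state()['t'])
E
```

```text
pics
{'t': 0.0, 'eef_pos': array([192.80089771, 594.26653531, 214.06761122]), 'tcp_rot': array([-1.67711718,  1.56969768, -1.9908944 ]), 'opening': 1.0008207681986687, 'ft_force': array([-0.56165817,  1.0742065 ,  0.36864621])}
scene {'fx': 449.4449448550935, 'fy': 449.4449448550935, 'cx': 285.9311432375639, 'cy': 205.97490861586684, 'world_from_camera': array([[ 7.30751441e-01,  3.79385319e-01, -5.67511331e-01,
        -3.28082460e+02],
       [-6.82320134e-01,  4.31520040e-01, -5.90109896e-01,
        -8.03536766e+02],
       [ 2.10134815e-02,  8.18448064e-01,  5.74196133e-01,
         8.78204781e+02],
       [ 0.00000000e+00,  0.00000000e+00,  0.00000000e+00,
         1.00000000e+00]])}
top {'fx': 542.0274219956287, 'fy': 542.0274219956287, 'cx': 277.74553900632566, 'cy': 207.3069469931866, 'world_from_camera': array([[ 3.05383575e-01,  9.18119529e-01, -2.52581478e-01,
         3.43181777e+01],
       [-9.52229316e-01,  2.94569807e-01, -8.05478708e-02,
        -1.12986135e+02],
       [ 4.50304161e-04,  2.65113485e-01,  9.64217111e-01,
         1.62587187e+03],
       [ 0.00000000e+00,  0.00000000e+00,  0.00000000e+00,
         1.00000000e+00]])}
wrist {'fx': 374.9932863124282, 'fy': 374.9932863124282, 'cx': 282.68435080987354, 'cy': 205.48354241238965, 'world_from_camera': array([[ 3.08992230e-01, -9.11772560e-01, -2.70545006e-01,
         1.15762451e+02],
       [ 9.51064535e-01,  2.96295426e-01,  8.76656827e-02,
         6.19915785e+02],
       [ 2.30083664e-04, -2.84393775e-01,  9.58707530e-01,
         3.83851580e+02],
       [ 0.00000000e+00,  0.00000000e+00,  0.00000000e+00,
         1.00000000e+00]])}
0.15
```

View pics/scene0.png

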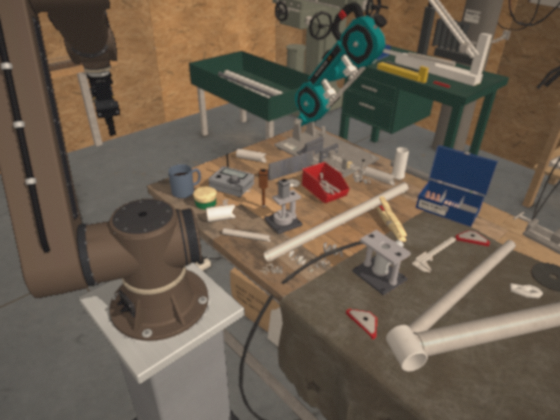

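View pics/top0.png

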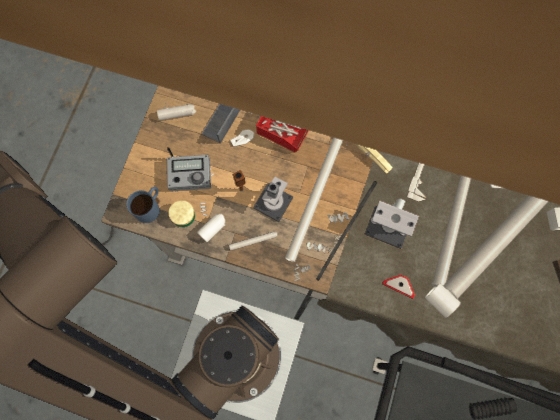

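View pics/wrist0.png

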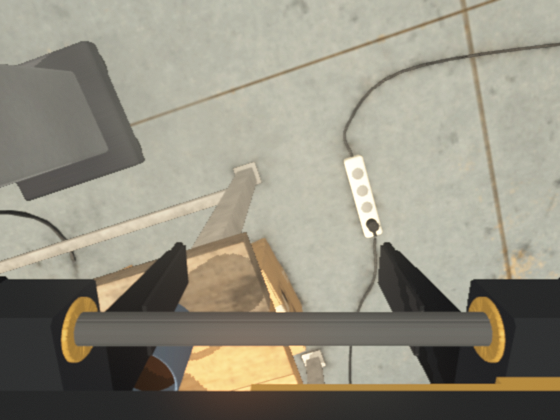

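```bash
cat > h.py <<'E'
import numpy as np, cv2
from cell import env, optics, job
def proj(p,P):
    T=np.linalg.inv(P['world_from_camera']); c=T[:3,:3]@np.asarray(p,float)+T[:3,3]
    return np.array([P['cx']+P['fx']*c[0]/-c[2], P['cy']-P['fy']*c[1]/-c[2]])
def ray(u,v,P):
    d=np.array([(u-P['cx'])/P['fx'],-(v-P['cy'])/P['fy'],-1.0]); W=P['world_from_camera']
    return W[:3,3],W[:3,:3]@d
def onz(u,v,P,z):
    o,d=ray(u,v,P); return o+d*(z-o[2])/d[2]
E
python3 - <<'E'
from h import *
P=optics.camera_params("top")
print(proj((0,0,0),P),proj((0,0,200),P), proj((192.8,594.3,214),P))
S=optics.camera_params("scene"); print(proj((0,0,200),S))
im=cv2.imread("pics/top0.png")
c=cv2.resize(im[130:250,120:320],None,fx=4,fy=4,interpolation=cv2.INTER_CUBIC); cv2.imwrite("pics/topA.png",c)
c=cv2.resize(im[170:270,330:450],None,fx=5,fy=5,interpolation=cv2.INTER_CUBIC); cv2.imwrite("pics/topB.png",c)
im=cv2.imread("pics/scene0.png")
c=cv2.resize(im[130:250,150:350],None,fx=4,fy=4,interpolation=cv2.INTER_CUBIC); cv2.imwrite("pics/scA.png",c)
c=cv2.resize(im[210:310,320:440],None,fx=5,fy=5,interpolation=cv2.INTER_CUBIC); cv2.imwrite("pics/scB.png",c)
E
```

```text
[236.68160411 355.68415866] [230.95907576 355.59240553] [ 45.17710301 214.90981166]
[147.7421519  241.87932463]
```

View pics/topA.png

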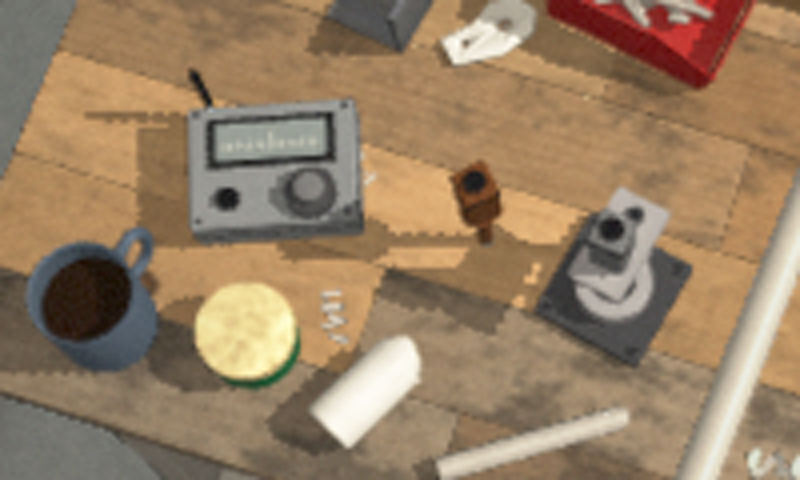

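View pics/topB.png

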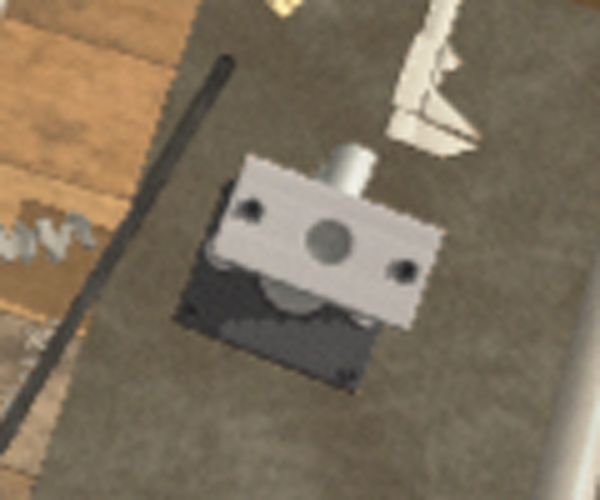

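View pics/scA.png

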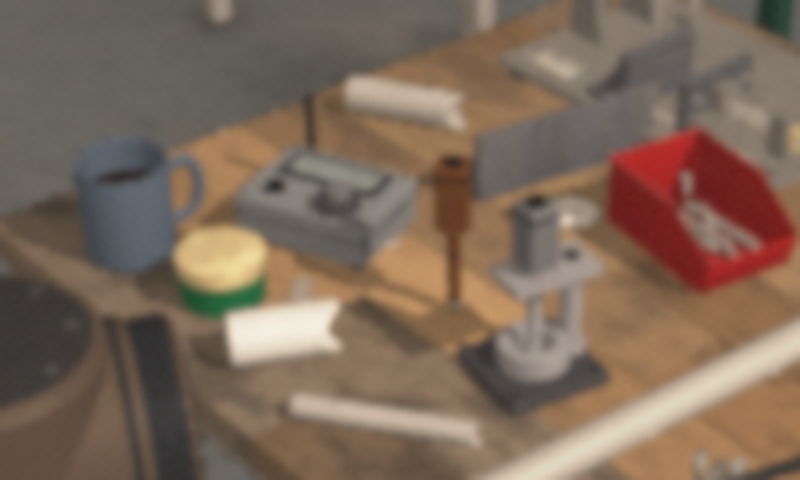

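View pics/scB.png

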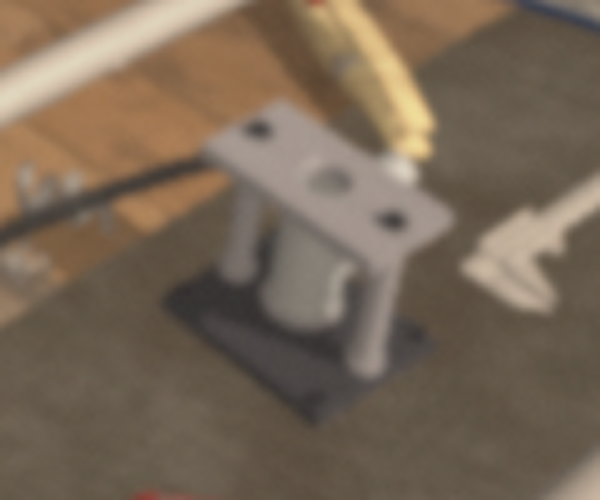

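Run:
```python
from h import *
P=optics.camera_params("top");S=optics.camera_params("scene")
A=lambda x,y:((x+.5)/4-.5+120,(y+.5)/4-.5+130)
B=lambda x,y:((x+.5)/5-.5+330,(y+.5)/5-.5+170)
for n,p,z in [("button",A(313,184),70),("knob",A(228,197),59),("probecap",A(611,228),163),("plate hole",B(330,241),112),("screw1",B(249,209),116),("screw2",B(404,270),116),("brown",A(475,181),160),("mug",A(88,295),92),("tin",A(247,328),48)]:
    print(n,onz(*p,P,z).round(1))
a=lambda x,y:((x+.5)/4-.5+150,(y+.5)/4-.5+130)
b=lambda x,y:((x+.5)/5-.5+320,(y+.5)/5-.5+210)
print('scene')
for n,p,z in [("button",a(338,195),70),("probecap",a(536,202),163),("hole",b(331,180),112)]:
    print(n,onz(*p,S,z).round(1))
```

```text
button [462.7 277.4  70. ]
knob [436.2 338.2  59. ]
probecap [470.7  42.2 163. ]
plate hole [ 504.8 -319.5  112. ]
screw1 [ 507.7 -269.7  116. ]
screw2 [ 499.9 -363.6  116. ]
brown [475.3 145.7 160. ]
mug [325.3 399.9  92. ]
tin [346.1 291.1  48. ]
scene
button [449.7 264.   70. ]
probecap [466.3  35.4 163. ]
hole [ 503.5 -325.4  112. ]
```

```bash
python3 -m handwheel '[{"travel":[32,-36,5],"roll":0},{"travel":[64,-72,10],"roll":0},{"travel":[96,-108,15],"roll":0},{"travel":[128,-144,20],"roll":0},{"travel":[160,-180,20],"roll":0},{"travel":[192,-216,20],"roll":0},{"travel":[224,-252,20],"roll":0},{"travel":[256,-288,20],"roll":0}]' && python3 -m handwheel '[{"travel":[17,-18,0],"roll":0},{"travel":[34,-36,0],"roll":0},{"travel":[34,-36,0],"roll":0},{"travel":[34,-36,0],"roll":0}]'
python3 - <<'E'
from h import *
from scipy.spatial.transform import Rotation as R
s=env.state();P=optics.camera_params("wrist")
im=optics.read_camera("wrist"); cv2.imwrite("pics/w1.png",im[:,:,::-1])
np.save("pics/w1.npy",P['world_from_camera'])
print(s['t'],s['eef_pos'],s['ft_force']);print(R.from_euler('xyz',s['tcp_rot']).as_matrix().round(3))
print(P['world_from_camera'].round(3)); print(proj((460,275,70),P))
E
```

```text
t: 0.95
eef_pos: [449.9, 304.8, 234.7]
tcp_rot: [2.013, 1.571, 1.699]
ft_force: [0.7, 0.1, -0.5]
opening: 1.001
t: 1.35
eef_pos: [482.8, 270.3, 234.4]
tcp_rot: [-2.856, 1.57, 3.112]
ft_force: [-1.0, 0.1, 0.4]
opening: 1.0
1.35 [482.82015547 270.3254019  234.39856127] [-1.01373907  0.12396334  0.44723053]
[[-0.001  0.31   0.951]
 [ 0.     0.951 -0.31 ]
 [-1.    -0.    -0.001]]
[[ 3.10000e-01 -9.11000e-01 -2.70000e-01  4.05814e+02]
 [ 9.51000e-01  2.98000e-01  8.70000e-02  2.95873e+02]
 [ 1.00000e-03 -2.84000e-01  9.59000e-01  4.04171e+02]
 [ 0.00000e+00  0.00000e+00  0.00000e+00  1.00000e+00]]
[278.91743522 161.75499458]
```

View pics/w1.png

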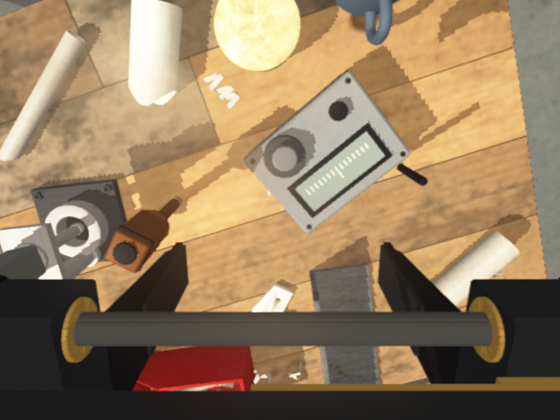

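Run:
```python
from h import *
P=optics.camera_params("wrist")
im=cv2.imread("pics/w1.png")
c=cv2.resize(im[80:220,230:420],None,fx=4,fy=4,interpolation=cv2.INTER_CUBIC); cv2.imwrite("pics/w1c.png",c)
g=cv2.cvtColor(im,cv2.COLOR_BGR2GRAY)
print(g[140:176:2,262:312:2])
```

```text
[[127 107 132 167 127  97 103 105 107 106 104 101  89  83  85  80  76  74
   90 125 130 130 129 130 131]
 [103 140 169 141 104 105 106 107 105 102  91  82  79  79  78  76  77  78
   75  83 125 130 129 130 129]
 [145 172 153 105 107 109 110 107 106  98  85  84  83  80  80  77  79  77
   74  74 111 128 130 131 131]
 [173 175 117 109 109 111 108 105 102 104 113 111 107 102  90  80  79  78
   77  78  84 127 131 131 132]
 [172 168 114 112 113 111 105 110 133 152 160 160 155 151 130  96  80  78
   79  77  75  99 131 132 133]
 [153 149 115 114 112 109 114 153 165 163 162 163 161 159 154 140 104  79
   77  75  76  86 129 132 134]
 [143 134 116 112 112 111 143 165 164 165 163 162 161 160 158 157 138  86
   76  77  78  82 123 132 131]
 [136 120 115 115 113 131 165 166 165 164 163 162 161 160 157 157 147 103
   79  78  82  95 121 131 131]
 [164 126 118 114 114 145 168 165 164 164 163 162 160 159 158 158 154 125
   81  79  79  90 121 132 132]
 [173 132 117 117 114 153 170 166 165 164 163 162 161 159 158 158 156 132
   83  79  86  94 120 132 134]
 [183 136 120 116 115 165 172 167 166 164 163 162 161 159 159 158 155 125
   82  80  96 100 127 141 182]
 [185 143 119 116 117 144 178 168 166 165 163 163 161 160 159 159 156 118
   85  94 101 102 132 154 189]
 [185 158 120 118 117 125 176 171 167 165 166 163 161 161 160 158 147 109
  103 103  99 110 140 186 189]
 [187 182 139 121 117 114 153 175 170 167 165 163 162 161 160 157 124 105
  104 100  96 132 171 187 191]
 [187 187 170 125 117 117 118 142 169 168 164 164 162 160 155 134 107 105
  103 100 133 184 188 188 170]
 [186 188 188 149 119 118 115 113 124 153 158 156 155 141 116 108 105 105
  103 139 184 187 187 139  71]
 [186 188 188 185 155 121 115 115 115 113 114 111 112 109 109 107 106 106
  129 184 189 182 138  69  65]
 [186 186 187 186 186 164 121 116 116 114 113 111 111 110 108 107 113 140
  181 188 174  97  66  65  66]]
```

View pics/w1c.png

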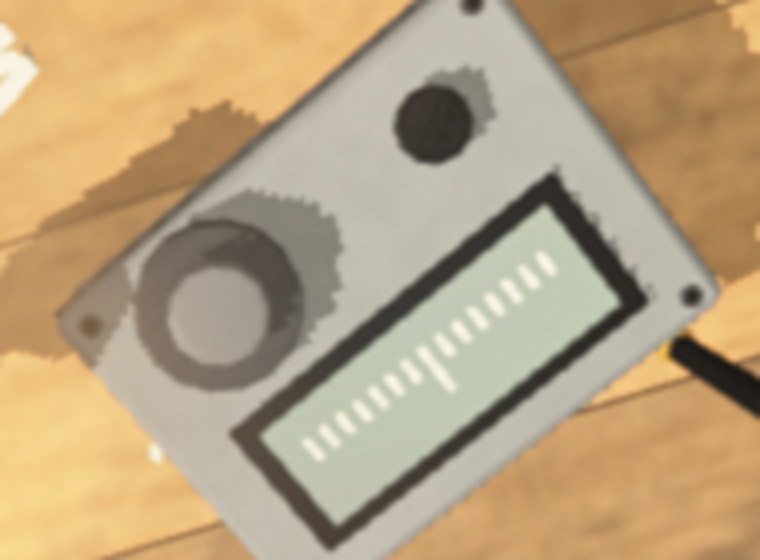

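Run:
```python
from h import *
P=optics.camera_params("wrist")
im=cv2.imread("pics/w1.png");g=cv2.cvtColor(im,cv2.COLOR_BGR2GRAY)
def blob(m,seed):
    n,l,st,c=cv2.connectedComponentsWithStats(m.astype(np.uint8)); i=l[seed[1],seed[0]]; return c[i],st[i]
c,st=blob(g>135,(284,158));print(c,st)
b=onz(*c,P,70);print("button",b, "diam",st[2]*(P['world_from_camera'][2,3]-70)/.96/P['fx'])
k,st=blob(g<75,(338,110));print(k,st,onz(*k,P,59), np.linalg.norm(onz(*k,P,59)[:2]-b[:2]))
# finger reference: tcp projection
print(proj(env.state()['eef_pos'],P))
```

```text
[283.63383298 158.72805139] [272 147  24  24 467]
button [458.37850432 280.32023835  70.        ] diam 22.283888016083385
[338.25660377 110.56603774] [329 102  19  18 265] [434.04660953 339.55122837  59.        ] 64.0339853702928
[281.45599218 265.22538268]
```

```bash
python3 -m handwheel '[{"travel":[-24,10,0],"roll":0},{"travel":[-24,10,-45],"roll":0},{"travel":[-24,10,-90],"roll":0},{"travel":[-24,10,-130],"roll":0},{"travel":[-24,10,-140],"roll":0},{"travel":[-24,10,-150],"roll":0},{"travel":[-24,10,-150],"roll":0},{"travel":[-24,10,-150],"roll":0}]' 1
python3 - <<'E'
from h import *
for n in("scene","wrist"): cv2.imwrite(f"pics/{n}2.png",optics.read_camera(n)[:,:,::-1])
im=cv2.imread("pics/scene2.png")
cv2.imwrite("pics/sc2.png",cv2.resize(im[110:230,150:350],None,fx=4,fy=4,interpolation=cv2.INTER_CUBIC))
s=env.state();print(s['t'],s['eef_pos'],s['ft_force'],s['opening'])
E
```

```text
t: 2.2
eef_pos: [459.5, 281.0, 86.0]
tcp_rot: [0.788, 1.569, 0.475]
ft_force: [0.0, 0.6, -0.2]
opening: 0.382
2.3 [459.47352047 280.8448837   86.07143137] [ 0.06468776  0.10692673 -0.41114698] 0.30104328510134987
```

View pics/sc2.png

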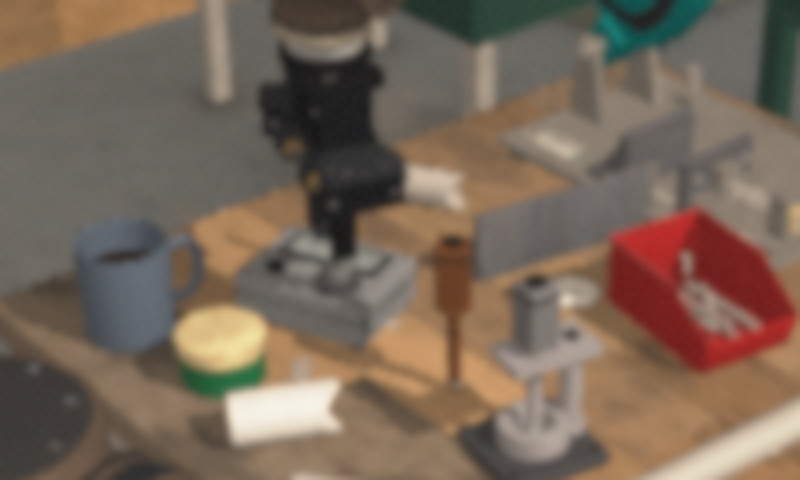

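View pics/wrist2.png

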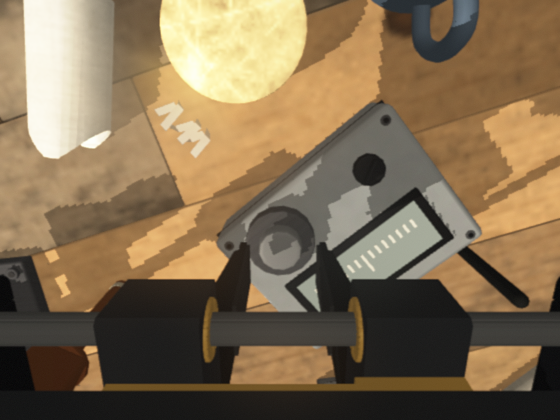

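```bash
python3 -m handwheel '[{"travel":[0,0,0],"roll":0},{"travel":[0,0,0],"roll":0},{"travel":[0,0,0],"roll":0},{"travel":[0,0,0],"roll":0},{"travel":[0,0,0],"roll":0},{"travel":[0,0,0],"roll":0}]'
python3 - <<'E'
from h import *
P=optics.camera_params("wrist");cv2.imwrite(f"pics/wrist3.png",optics.read_camera("wrist")[:,:,::-1])
im=cv2.imread("pics/wrist3.png")
cv2.imwrite("pics/w3c.png",cv2.resize(im[180:300,200:380],None,fx=4,fy=4,interpolation=cv2.INTER_CUBIC))
s=env.state();print(s['t'],s['eef_pos'],s['opening'],proj((458.4,280.3,70),P),proj(s['eef_pos'],P),onz(280,241,P,70))
E
```

```text
t: 2.9
eef_pos: [458.9, 280.5, 84.6]
tcp_rot: [2.829, 1.571, 2.515]
ft_force: [-0.3, -0.8, -0.0]
opening: 0.006
2.95 [458.92046642 280.49862795  84.63123794] 0.004095852950345548 [280.89076431 252.45038768] [281.49907313 265.20220824] [452.03269238 281.8840491   70.        ]
```

View pics/w3c.png

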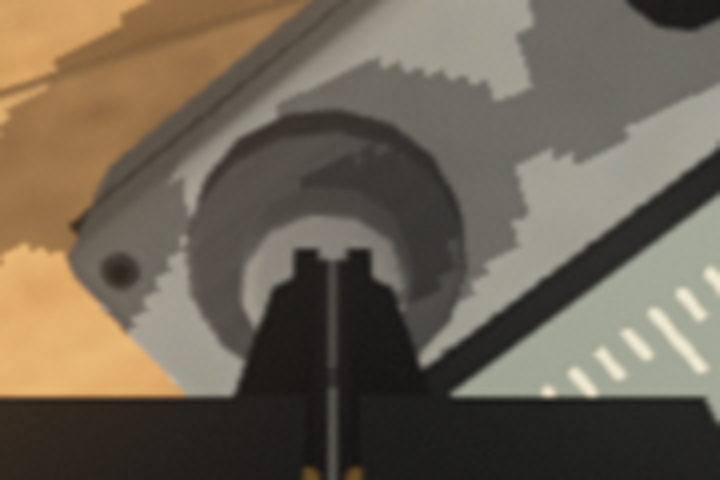

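```bash
python3 -m handwheel '[{"travel":[0,0,-8],"roll":0},{"travel":[0,0,-14],"roll":0},{"travel":[0,0,-16],"roll":0},{"travel":[0,0,-18],"roll":0},{"travel":[0,0,-20],"roll":0},{"travel":[0,0,-20],"roll":0},{"travel":[0,0,-20],"roll":0},{"travel":[0,0,-20],"roll":0}]'
```

```text
t: 3.75
eef_pos: [458.8, 280.5, 64.8]
tcp_rot: [-2.953, 1.571, 3.017]
ft_force: [-3.5, -1.1, 4.0]
opening: 0.002
```

```bash
python3 -m handwheel '[{"travel":[0,0,-1],"roll":0},{"travel":[0,0,-1.5],"roll":0},{"travel":[0,0,-1.5],"roll":0},{"travel":[0,0,-1.5],"roll":0}]'
```

```text
t: 4.15
eef_pos: [458.8, 280.5, 64.1]
tcp_rot: [0.784, 1.57, 0.471]
ft_force: [-5.6, -3.2, 16.3]
opening: 0.005
```

```bash
python3 -m handwheel '[{"travel":[0,0,5],"roll":0},{"travel":[0,0,20],"roll":0},{"travel":[0,0,30],"roll":0},{"travel":[0,0,60],"roll":0},{"travel":[0,0,105],"roll":0},{"travel":[0,0,150],"roll":0},{"travel":[0,-15,195],"roll":0},{"travel":[5,-50,220],"roll":0}]' -1; python3 -m handwheel '[{"travel":[8,-40,0],"roll":0},{"travel":[16,-85,0],"roll":0},{"travel":[24,-130,0],"roll":0},{"travel":[32,-165,0],"roll":0},{"travel":[38,-195,0],"roll":0},{"travel":[38,-200,0],"roll":0},{"travel":[38,-200,0],"roll":0},{"travel":[38,-200,0],"roll":0}]'
python3 - <<'E'
from h import *
P=optics.camera_params("wrist");cv2.imwrite(f"pics/w4.png",optics.read_camera("wrist")[:,:,::-1])
np.save("pics/w4.npy",P['world_from_camera'])
s=env.state();print(s['t'],s['eef_pos'],s['opening'],proj((468,40,163),P),proj(s['eef_pos'],P))
E
```

```text
t: 4.95
eef_pos: [464.2, 231.5, 286.7]
tcp_rot: [0.738, 1.566, 0.427]
ft_force: [1.1, 0.8, -0.0]
opening: 0.619
t: 5.75
eef_pos: [501.7, 31.2, 283.2]
tcp_rot: [1.736, 1.57, 1.423]
ft_force: [-0.5, 0.3, -0.6]
opening: 0.999
5.8 [501.70749354  31.48412658 283.19013014] 0.9991910652737628 [278.98436698 156.61363223] [281.91092393 265.03959344]
```

View pics/w4.png

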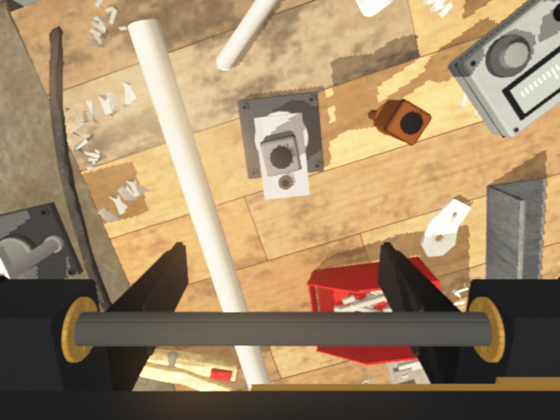

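Run:
```python
from h import *
im=cv2.imread("pics/w4.png")
cv2.imwrite("pics/w4c.png",cv2.resize(im[85:205,230:340],None,fx=5,fy=5,interpolation=cv2.INTER_CUBIC))
```

```text
(no output)
```

View pics/w4c.png

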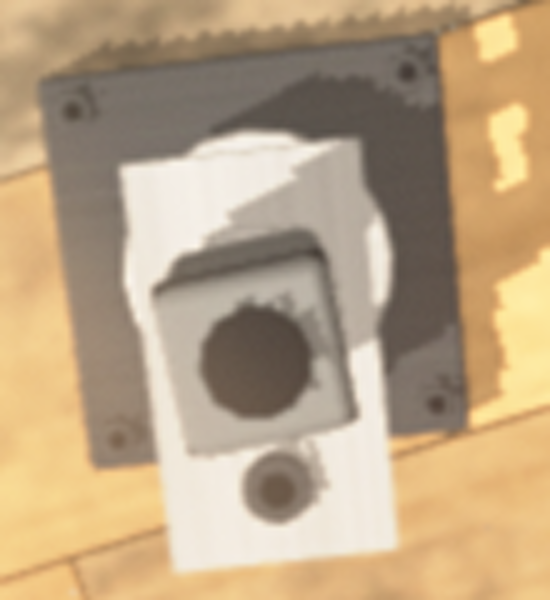

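Run:
```python
from h import *
P=optics.camera_params("wrist"); P['world_from_camera']=np.load("pics/w4.npy")
C=lambda x,y:((x+.5)/5-.5+230,(y+.5)/5-.5+85)
q=np.array([onz(*C(*p),P,160) for p in [(155,292),(325,252),(355,412),(190,455)]])[:,:2]
print(q.round(1),"ctr",q.mean(0))
for i in range(4):
    d=q[(i+1)%4]-q[i];print(np.linalg.norm(d),np.degrees(np.arctan2(d[1],d[0])))
print("cap",onz(*C(257,361),P,163))
a=np.array([onz(*C(*p),P,100) for p in [(120,168),(358,140),(397,548),(175,572)]])[:,:2]
for i in range(4):
    d=a[(i+1)%4]-a[i];print(np.linalg.norm(d),np.degrees(np.arctan2(d[1],d[0])))
```

```text
[[454.   29.6]
 [456.3  56.5]
 [481.6  53.5]
 [480.1  26.5]] ctr [467.96170156  41.51615186]
27.042299557682657 85.12123899758396
25.48766145232365 -6.738255411873148
27.06948046214555 -93.17072964843413
26.294573168262325 173.28579020470596
cap [468.62162258  41.44315542 163.        ]
43.918090834339665 78.54423904500922
77.63493623558949 -11.568660833977836
43.53322330530096 -101.61512149292408
77.51405120567404 168.7157690235407
```

```bash
python3 -m handwheel '[{"travel":[-16,5,0],"roll":6},{"travel":[-33,10,0],"roll":12.5},{"travel":[-33,10,-35],"roll":12.5},{"travel":[-33,10,-65],"roll":12.5},{"travel":[-33,10,-83],"roll":12.5},{"travel":[-33,10,-83],"roll":12.5},{"travel":[-33,10,-83],"roll":12.5},{"travel":[-33,10,-83],"roll":12.5}]'
python3 - <<'E'
from h import *
P=optics.camera_params("wrist");cv2.imwrite(f"pics/w5.png",optics.read_camera("wrist")[:,:,::-1])
np.save("pics/w5.npy",P['world_from_camera'])
s=env.state();print(s['t'],s['eef_pos'],s['opening'],proj((468.4,41.5,163),P),proj(s['eef_pos'],P))
from scipy.spatial.transform import Rotation as R
M=R.from_euler('xyz',s['tcp_rot']).as_matrix();print(M.round(3),np.degrees(np.arctan2(M[1,1],M[0,1])))
im=cv2.imread("pics/w5.png")
cv2.imwrite("pics/w5c.png",cv2.resize(im[170:290,190:370],None,fx=4,fy=4,interpolation=cv2.INTER_CUBIC))
E
```

```text
t: 6.6
eef_pos: [469.4, 40.9, 201.2]
tcp_rot: [0.093, 1.569, -0.002]
ft_force: [0.4, 0.3, -0.3]
opening: 0.997
6.65 [469.36158975  40.79518622 201.24330941] 0.9997145216355277 [282.19340125 234.94912408] [280.97495744 264.8057017 ]
[[ 0.002  0.095  0.995]
 [ 0.     0.995 -0.095]
 [-1.     0.     0.002]] 84.55106597092289
```

View pics/w5.png

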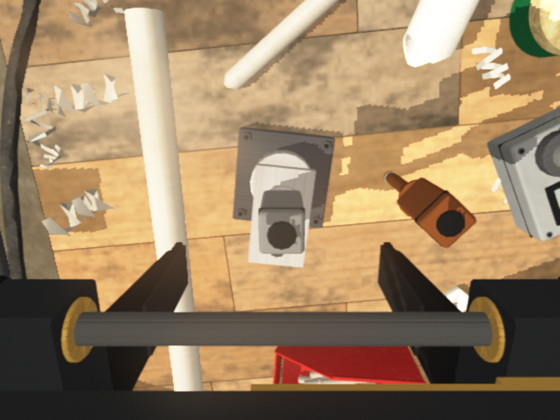

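View pics/w5c.png

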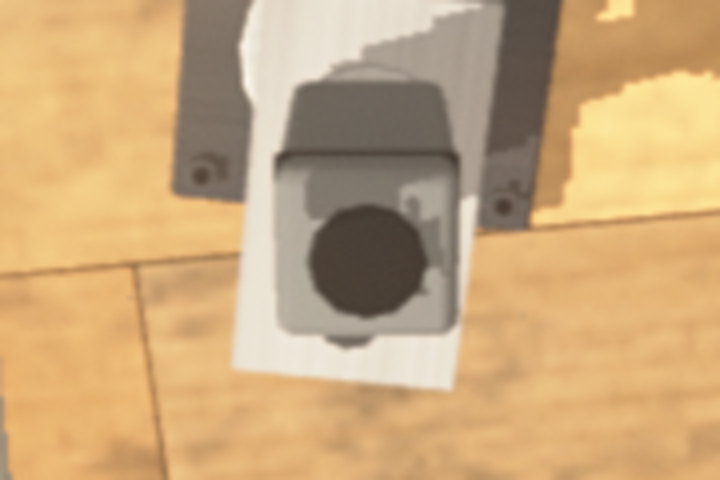

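```bash
python3 -m handwheel '[{"travel":[-1,0.7,-20],"roll":0},{"travel":[-1,0.7,-40],"roll":0},{"travel":[-1,0.7,-60],"roll":0},{"travel":[-1,0.7,-75],"roll":0},{"travel":[-1,0.7,-84],"roll":0},{"travel":[-1,0.7,-84],"roll":0},{"travel":[-1,0.7,-84],"roll":0},{"travel":[-1,0.7,-84],"roll":0}]'; python3 -m handwheel '[{"travel":[0,0,0],"roll":0},{"travel":[0,0,0],"roll":0},{"travel":[0,0,0],"roll":0},{"travel":[0,0,0],"roll":0},{"travel":[0,0,0],"roll":0},{"travel":[0,0,0],"roll":0},{"travel":[0,0,0],"roll":0},{"travel":[0,0,0],"roll":0}]' 1;python3 -m handwheel '[{"travel":[0,0,0],"roll":0},{"travel":[0,0,0],"roll":0},{"travel":[0,0,0],"roll":0},{"travel":[0,0,0],"roll":0}]'
python3 - <<'E'
from h import *
for n in("scene","wrist"): cv2.imwrite(f"pics/{n}6.png",optics.read_camera(n)[:,:,::-1])
im=cv2.imread("pics/scene6.png")
cv2.imwrite("pics/sc6.png",cv2.resize(im[100:240,170:370],None,fx=4,fy=4,interpolation=cv2.INTER_CUBIC))
s=env.state();print(s['t'],s['eef_pos'],s['ft_force'],s['opening'])
E
```

```text
t: 7.45
eef_pos: [468.4, 41.2, 117.0]
tcp_rot: [0.098, 1.569, 0.002]
ft_force: [0.4, 0.6, -0.6]
opening: 0.997
t: 8.25
eef_pos: [467.9, 41.2, 116.1]
tcp_rot: [1.77, 1.571, 1.675]
ft_force: [0.5, 0.1, -0.2]
opening: 0.38
t: 8.65
eef_pos: [467.9, 41.2, 116.1]
tcp_rot: [1.533, 1.571, 1.437]
ft_force: [0.5, -0.1, -0.1]
opening: 0.292
8.75 [467.91167636  41.20407014 116.16037298] [ 0.079901   -0.2363061  -1.11885368] 0.2924618266064242
```

View pics/sc6.png

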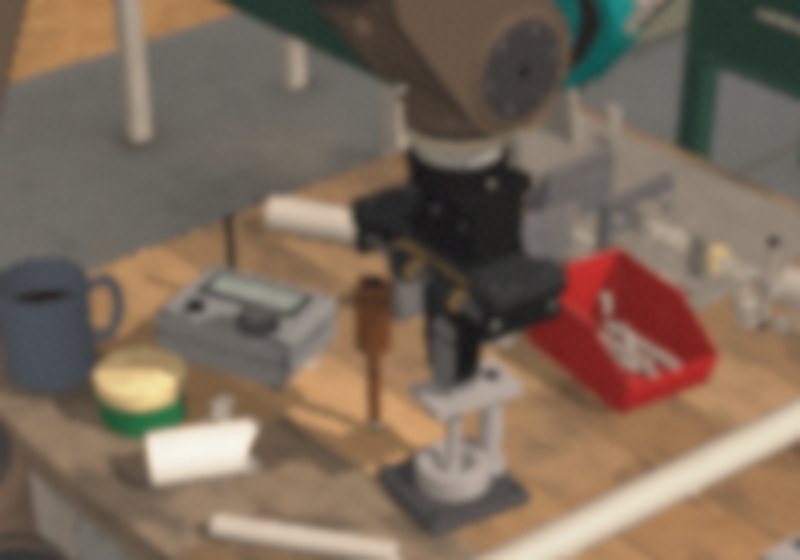

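View pics/wrist6.png

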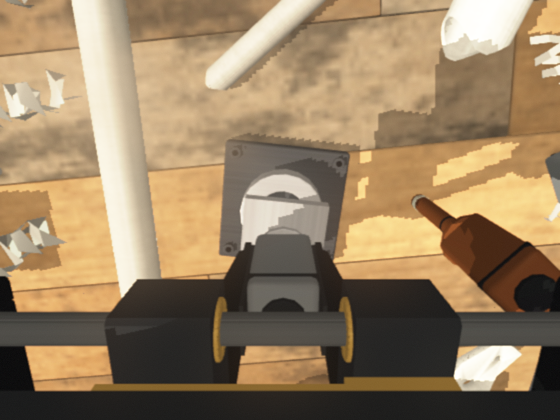

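```bash
python3 -m handwheel '[{"travel":[0,0,5],"roll":0},{"travel":[0,0,15],"roll":0},{"travel":[0,0,35],"roll":0},{"travel":[0,0,60],"roll":0},{"travel":[0,0,85],"roll":0},{"travel":[0,0,110],"roll":0},{"travel":[0,0,130],"roll":0},{"travel":[0,0,150],"roll":0}]';python3 -m handwheel '[{"travel":[0,0,0],"roll":0},{"travel":[0,0,0],"roll":0},{"travel":[0,0,0],"roll":0}]'
python3 - <<'E'
from h import *
P=optics.camera_params("wrist")
for n in("scene","wrist"): cv2.imwrite(f"pics/{n}7.png",optics.read_camera(n)[:,:,::-1])
im=cv2.imread("pics/scene7.png")
cv2.imwrite("pics/sc7.png",cv2.resize(im[80:220,190:390],None,fx=4,fy=4,interpolation=cv2.INTER_CUBIC))
s=env.state();print(s['t'],s['eef_pos'],s['ft_force'],s['opening'])
e=s['eef_pos']; tip=e+[0,0,-100.]; print(proj(tip,P),proj(e,P))
E
```

```text
t: 9.55
eef_pos: [467.6, 41.3, 268.0]
tcp_rot: [0.199, 1.57, 0.104]
ft_force: [-0.6, -0.7, -1.8]
opening: 0.294
t: 9.85
eef_pos: [467.4, 41.2, 265.3]
tcp_rot: [3.12, 1.569, 3.024]
ft_force: [0.3, 1.0, -2.1]
opening: 0.293
9.95 [467.54704661  41.21167477 265.28360963] [ 0.28346616  0.14277727 -1.66813506] 0.29561548536425086
[281.52751768 207.09828684] [281.18662022 265.10340481]
```

View pics/sc7.png

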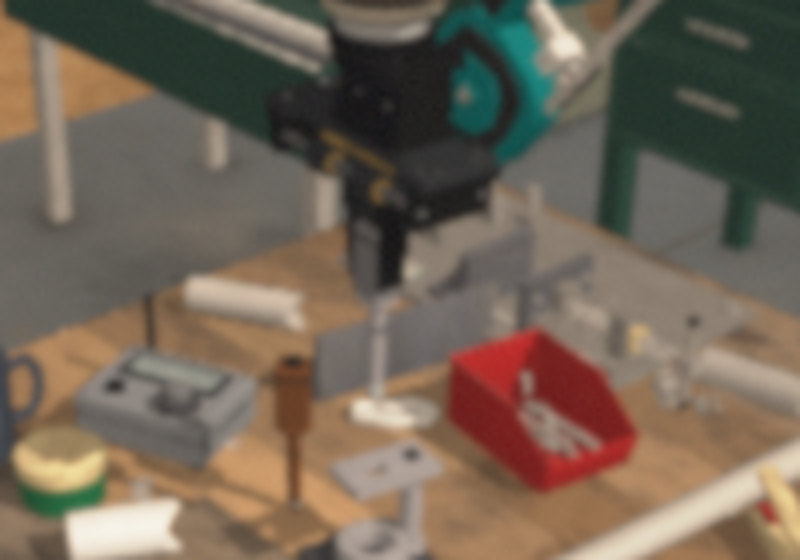

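View pics/wrist7.png

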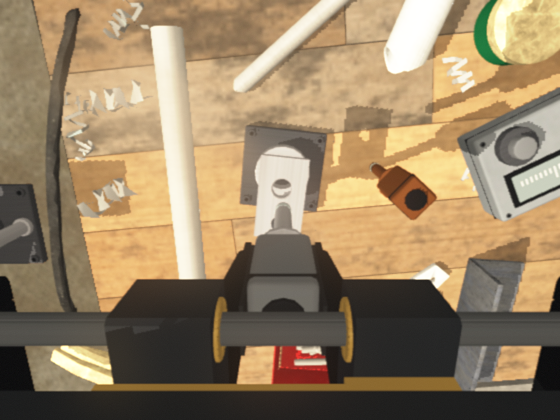

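```bash
python3 -m handwheel '[{"travel":[8,-20,0],"roll":0},{"travel":[16,-50,0],"roll":0},{"travel":[26,-90,0],"roll":0},{"travel":[36,-135,0],"roll":0},{"travel":[46,-180,0],"roll":0},{"travel":[56,-225,0],"roll":0},{"travel":[66,-270,0],"roll":0},{"travel":[76,-310,0],"roll":0}]';python3 -m handwheel '[{"travel":[4,-25,0],"roll":0},{"travel":[8,-45,0],"roll":0},{"travel":[8,-50,0],"roll":0},{"travel":[8,-50,0],"roll":0},{"travel":[8,-50,0],"roll":0},{"travel":[8,-50,0],"roll":0}]'
python3 - <<'E'
from h import *
s=env.state();P=optics.camera_params("wrist")
for n in("scene","wrist"): cv2.imwrite(f"pics/{n}8.png",optics.read_camera(n)[:,:,::-1])
np.save("pics/w8.npy",P['world_from_camera']); 
print(s['t'],s['eef_pos'],s['ft_force'],s['opening'],s['joints'].round(2) if hasattr(s['joints'],'round') else s['joints'])
e=s['eef_pos']; tip=e+[0,0,-100.]; print(proj(tip,P),proj((504,-320,112),P))
np.save("pics/e8.npy",e)
im=cv2.imread("pics/wrist8.png")
cv2.imwrite("pics/w8c.png",cv2.resize(im[80:240,190:380],None,fx=4,fy=4,interpolation=cv2.INTER_CUBIC))
E
```

```text
t: 10.75
eef_pos: [543.8, -271.0, 265.1]
tcp_rot: [2.625, 1.569, 2.529]
ft_force: [1.8, 1.0, -1.0]
opening: 0.295
t: 11.35
eef_pos: [551.9, -317.8, 266.3]
tcp_rot: [1.565, 1.571, 1.471]
ft_force: [0.2, 0.1, -1.8]
opening: 0.289
11.35 [ 551.92405987 -317.75795052  266.29573362] [ 0.19220367  0.10285957 -1.76007021] 0.2891542057250694 [-0.63  0.46  1.46  0.    1.22 -2.1 ]
[281.49629521 206.76628586] [273.60553855 135.18167054]
```

View pics/wrist8.png

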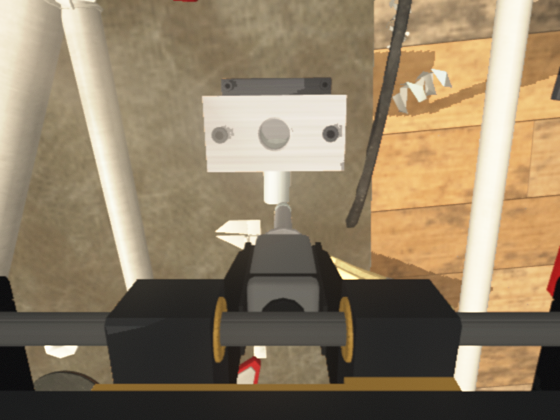

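View pics/w8c.png

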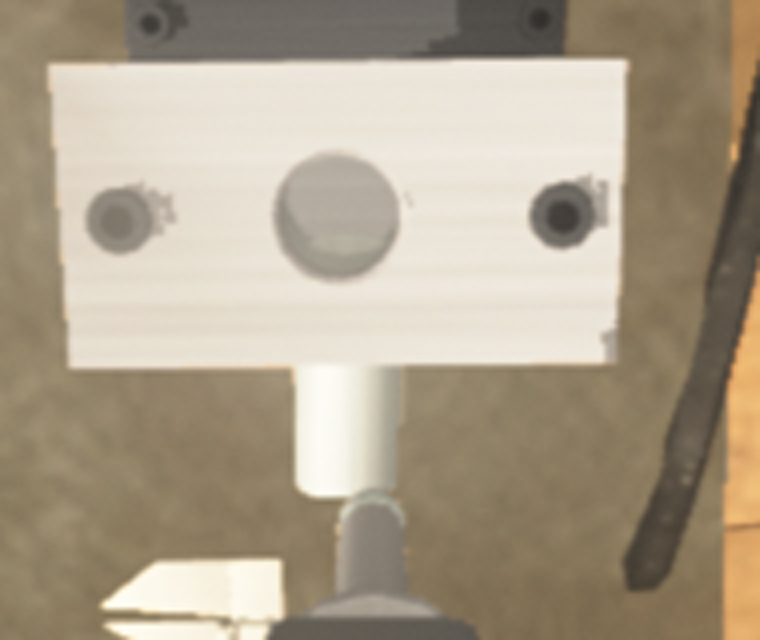

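Run:
```python
from h import *
P=optics.camera_params("wrist"); P['world_from_camera']=np.load("pics/w8.npy");e=np.load("pics/e8.npy")
im=cv2.imread("pics/wrist8.png");g=cv2.cvtColor(im,cv2.COLOR_BGR2GRAY)
n,l,st,c=cv2.connectedComponentsWithStats((g<205).astype(np.uint8)); i=l[130,274]; print(c[i],st[i])
cn,_=cv2.findContours((l==i).astype(np.uint8),cv2.RETR_EXTERNAL,cv2.CHAIN_APPROX_NONE); el=cv2.fitEllipse(cn[0]);print(el)
print("hole",onz(*el[0],P,112)," dia~",el[1][1]*(P['world_from_camera'][2,3]-112)/P['fx'])
C=lambda x,y:((x+.5)/4-.5+190,(y+.5)/4-.5+80)
for nm,p in(("s1",(119,219)),("s2",(562,214))): print(nm,onz(*C(*p),P,116))
a=np.array([onz(*C(*p),P,112) for p in [(50,65),(628,60),(617,362),(69,368)]]);print("plate ctr",a.mean(0),np.linalg.norm(a[1]-a[0]),np.linalg.norm(a[2]-a[1]))
print("tip",onz(*C(372,519),P,e[2]-97.), e)
```

```text
[273.49636804 134.01089588] [258 118  32  33 826]
((273.49688720703125, 134.0148162841797), (31.113298416137695, 32.0020637512207), 160.64173889160156)
hole [ 503.0127072  -319.99218065  112.        ]  dia~ 27.6510608712862
s1 [ 498.58479875 -365.28632717  116.        ]
s2 [ 506.41620965 -272.31800433  116.        ]
plate ctr [ 503.22382014 -318.83470147  112.        ] 119.78912957702147 63.50080170741277
tip [ 553.1246347  -317.02482593  169.29573362] [ 551.92405987 -317.75795052  266.29573362]
```

```bash
python3 -m handwheel '[{"travel":[-20,-1,0],"roll":0},{"travel":[-40,-2,0],"roll":0},{"travel":[-50,-2.4,0],"roll":0},{"travel":[-50,-2.4,-15],"roll":0},{"travel":[-50,-2.4,-30],"roll":0},{"travel":[-50,-2.4,-38],"roll":0},{"travel":[-50,-2.4,-38],"roll":0},{"travel":[-50,-2.4,-38],"roll":0}]';python3 -m handwheel '[{"travel":[0,0,0],"roll":0},{"travel":[0,0,0],"roll":0},{"travel":[0,0,0],"roll":0}]'
python3 - <<'E'
from h import *
s=env.state();P=optics.camera_params("wrist")
for n in("scene","wrist","top"): cv2.imwrite(f"pics/{n}9.png",optics.read_camera(n)[:,:,::-1])
np.save("pics/w9.npy",P['world_from_camera']); 
e=s['eef_pos'];print(s['t'],e,s['ft_force'],s['opening'])
print(proj(e+[0,0,-100.2],P),proj((503,-319.3,112),P))
np.save("pics/e9.npy",e)
im=cv2.imread("pics/wrist9.png")
cv2.imwrite("pics/w9c.png",cv2.resize(im[150:270,190:370],None,fx=4,fy=4,interpolation=cv2.INTER_CUBIC))
im=cv2.imread("pics/scene9.png")
cv2.imwrite("pics/sc9.png",cv2.resize(im[170:310,310:470],None,fx=4,fy=4,interpolation=cv2.INTER_CUBIC))
E
```

```text
t: 12.25
eef_pos: [502.2, -321.2, 228.6]
tcp_rot: [-0.194, 1.57, -0.289]
ft_force: [0.2, 0.2, -1.5]
opening: 0.295
t: 12.55
eef_pos: [502.0, -321.3, 228.6]
tcp_rot: [-0.45, 1.57, -0.546]
ft_force: [0.7, -0.5, -1.7]
opening: 0.297
12.55 [ 502.02116134 -321.25650187  228.57436873] [ 0.65979928 -0.45623794 -1.70857582] 0.29658494921496825
[281.56236934 206.63273995] [284.17315814 201.63759067]
```

View pics/w9c.png

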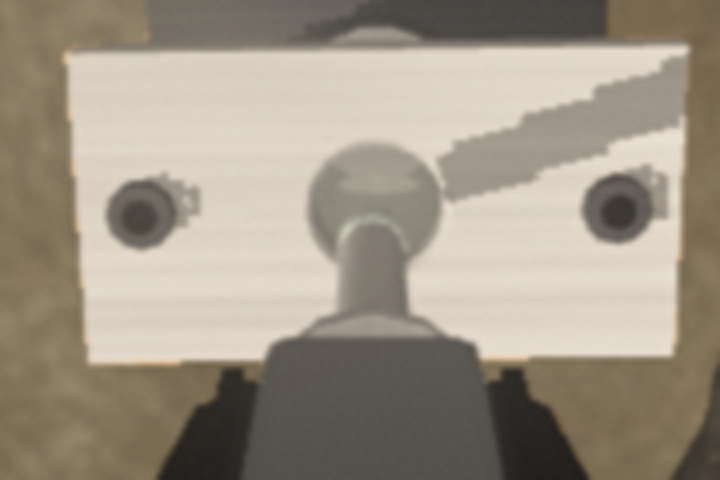

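View pics/sc9.png

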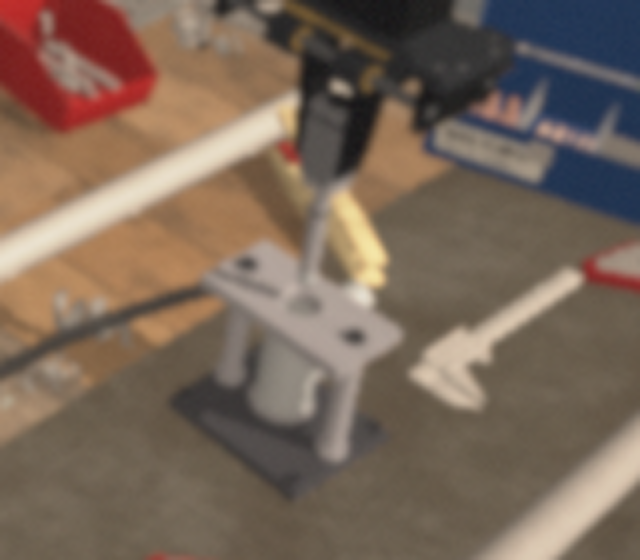

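Run:
```python
from h import *
P=optics.camera_params("wrist"); P['world_from_camera']=np.load("pics/w9.npy");e=np.load("pics/e9.npy")
C=lambda x,y:((x+.5)/4-.5+190,(y+.5)/4-.5+150)
print("hole",onz(*C(374.5,207),P,112),onz(*C(374.5,140),P,112)[:2],onz(*C(306,207),P,112)[:2],onz(*C(443,207),P,112)[:2])
z=e[2]-100.2
print("tip",onz(*C(373.5,248),P,z),onz(*C(373.5,214),P,z)[:2],onz(*C(338,248),P,z)[:2],onz(*C(409,248),P,z)[:2],e)
for nm,p in(("s1",(140,213)),("s2",(618,208))): print(nm,onz(*C(*p),P,116))
a=np.array([onz(*C(*p),P,112) for p in [(68,50),(688,46),(674,355),(88,363)]]);print("plate ctr",a.mean(0),np.linalg.norm(a[1]-a[0]),np.linalg.norm(a[2]-a[1]))
im=cv2.imread("pics/wrist9.png");cv2.imwrite("pics/w9d.png",cv2.resize(im[180:240,250:320],None,fx=8,fy=8,interpolation=cv2.INTER_CUBIC))
im=cv2.imread("pics/top9.png");cv2.imwrite("pics/t9.png",cv2.resize(im[170:270,330:450],None,fx=5,fy=5,interpolation=cv2.INTER_CUBIC))
```

```text
hole [ 502.71377276 -320.00884256  112.        ] [ 489.13035122 -318.70755023] [ 501.4079289  -333.53824438] [ 504.01973908 -306.47817196]
tip [ 506.04022413 -320.55701541  128.37436873] [ 499.39248953 -319.91888639] [ 505.39676492 -327.22162564] [ 506.68371487 -313.89207863] [ 502.02116134 -321.25650187  228.57436873]
s1 [ 498.37913455 -365.74382889  116.        ]
s2 [ 506.35677489 -272.48801142  116.        ]
plate ctr [ 503.07078446 -319.06052554  112.        ] 119.28221856003961 63.68310808851408
```

View pics/w9d.png

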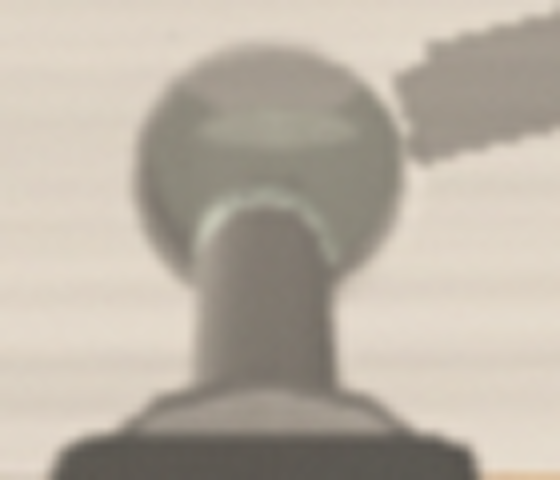

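Run:
```python
from h import *
P=optics.camera_params("wrist"); P['world_from_camera']=np.load("pics/w9.npy");e=np.load("pics/e9.npy")
print("axis at flange",onz(283.3,228.5,P,e[2]-16.2)[0]+16-e[0],"housing",onz(282,234.4,P,e[2]-12.2)[0]+14-e[0],"tip",onz(282,204,P,e[2]-100.2)[0]+6-e[0], onz(282,203.3,P,e[2]-100.2)[0]+6-e[0])
ims=[cv2.imread(f"pics/wrist{k}.png")[190:245,250:320] for k in (7,8,9)]
cv2.imwrite("pics/cmp.png",cv2.resize(np.hstack(ims),None,fx=3.8,fy=8,interpolation=cv2.INTER_CUBIC))
for k in (7,8,9):
    g=cv2.cvtColor(cv2.imread(f"pics/wrist{k}.png"),cv2.COLOR_BGR2GRAY); print(k,g[196:245,282])
    # housing top-front row
```

```text
axis at flange 2.9134979293257857 housing 2.6238568305464014 tip 3.979468184536927 3.4352826556835794
7 [145 160 198 223 230 223 177 160 163 162 144 136 136 135 135 134 133 134
 133 134 133 133 133 132 132 131 131 131 131 128 126 129 145 165 168 164
 163 155 121 100  98  97  97  96  97  96  96  97  96]
8 [203 203 202 202 201 192 163 160 169 161 138 131 131 131 130 130 130 131
 130 128 128 130 128 127 127 127 127 126 125 125 122 126 139 161 162 159
 160 150 119  95  94  93  93  92  92  92  92  93  92]
9 [160 157 148 140 139 137 135 148 162 153 131 123 124 124 123 124 123 124
 123 122 122 122 122 122 121 121 121 121 120 118 117 120 132 153 153 151
 151 143 112  92  89  88  88  88  88  88  87  88  87]
```

View pics/cmp.png

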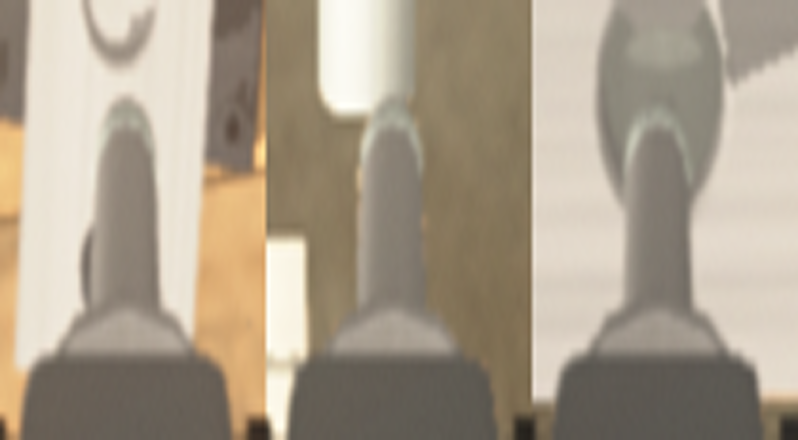

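```bash
python3 -m handwheel '[{"travel":[-1.5,0.7,0],"roll":0},{"travel":[-1.5,0.7,-4],"roll":0},{"travel":[-1.5,0.7,-8],"roll":0},{"travel":[-1.5,0.7,-12],"roll":0},{"travel":[-1.5,0.7,-12],"roll":0},{"travel":[-1.5,0.7,-12],"roll":0},{"travel":[-1.5,0.7,-12],"roll":0}]'
python3 - <<'E'
from h import *
s=env.state();P=optics.camera_params("wrist")
cv2.imwrite("pics/wrist10.png",optics.read_camera("wrist")[:,:,::-1])
np.save("pics/w10.npy",P['world_from_camera']); 
e=s['eef_pos'];print(s['t'],e,s['ft_force'],s['opening']);np.save("pics/e10.npy",e)
im=cv2.imread("pics/wrist10.png")
cv2.imwrite("pics/w10d.png",cv2.resize(im[175:245,240:330],None,fx=8,fy=8,interpolation=cv2.INTER_CUBIC))
D=lambda x,y:((x-240+.5)*8-.5,(y-175+.5)*8-.5)
# predicted hole if centred at given axis offset
for off in((2.4,.7),):
    c=np.array([e[0]+off[0],e[1]+off[1],112]); print([np.round(D(*proj(c+[26/2*np.cos(a),13*np.sin(a),0],P))) for a in (np.pi,-np.pi/2,np.pi/2)], np.round(D(*proj(c,P))))
E
```

```text
t: 13.4
eef_pos: [500.5, -320.6, 216.3]
tcp_rot: [0.027, 1.571, -0.068]
ft_force: [0.3, -0.4, -1.5]
opening: 0.293
13.4 [ 500.45982123 -320.56858215  216.25586907] [ 0.32762354 -0.3689912  -1.49808656] 0.29333762126438584
[array([332., 136.]), array([210., 280.]), array([481., 255.])] [345. 268.]
```

View pics/w10d.png

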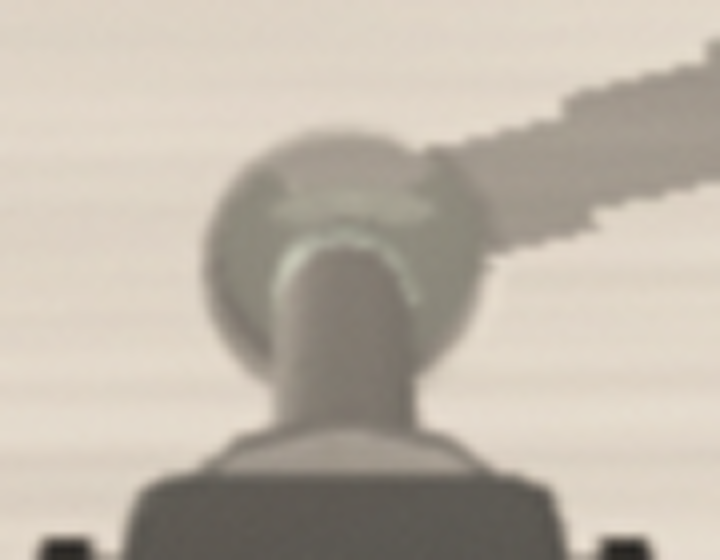

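```bash
python3 -m handwheel '[{"travel":[0,0,-3],"roll":0},{"travel":[0,0,-9],"roll":0},{"travel":[0,0,-16],"roll":0},{"travel":[0,0,-23],"roll":0},{"travel":[0,0,-28],"roll":0},{"travel":[0,0,-30],"roll":0},{"travel":[0,0,-30],"roll":0}]'; python3 -m handwheel '[{"travel":[0,0,-3],"roll":0},{"travel":[0,0,-9],"roll":0},{"travel":[0,0,-16],"roll":0},{"travel":[0,0,-23],"roll":0},{"travel":[0,0,-29],"roll":0},{"travel":[0,0,-32],"roll":0},{"travel":[0,0,-33],"roll":0},{"travel":[0,0,-33],"roll":0}]'
python3 - <<'E'
from h import *
s=env.state();P=optics.camera_params("wrist")
for n in("scene","wrist"): cv2.imwrite(f"pics/{n}11.png",optics.read_camera(n)[:,:,::-1])
e=s['eef_pos'];print(s['t'],e,s['ft_force'],s['opening']);np.save("pics/e11.npy",e);np.save("pics/w11.npy",P['world_from_camera'])
im=cv2.imread("pics/wrist11.png")
cv2.imwrite("pics/w11d.png",cv2.resize(im[175:245,240:330],None,fx=8,fy=8,interpolation=cv2.INTER_CUBIC))
im=cv2.imread("pics/scene11.png")
cv2.imwrite("pics/sc11.png",cv2.resize(im[190:290,340:440],None,fx=6,fy=6,interpolation=cv2.INTER_CUBIC))
D=lambda x,y:((x-240+.5)*8-.5,(y-175+.5)*8-.5)
c=np.array([e[0]+2.4,e[1]+.7,112]); print([np.round(D(*proj(c+[26/2*np.cos(a),13*np.sin(a),0],P))) for a in (np.pi,-np.pi/2,np.pi/2)], np.round(D(*proj(c,P))), "line front",D(*proj(c+[-6,0,e[2]-40.2-112],P)))
E
```

```text
t: 14.15
eef_pos: [500.3, -320.4, 185.8]
tcp_rot: [2.39, 1.57, 2.294]
ft_force: [0.4, 0.6, -0.8]
opening: 0.292
t: 14.95
eef_pos: [500.4, -320.5, 153.1]
tcp_rot: [2.006, 1.571, 1.91]
ft_force: [-0.2, 0.5, -2.2]
opening: 0.295
14.95 [ 500.42142841 -320.50746173  153.08842454] [-0.15361107  0.47156132 -2.21435956] 0.2945665935103664
[array([330., 349.]), array([175., 528.]), array([519., 497.])] [347. 512.] line front (np.float64(339.2646586083433), np.float64(441.65435889046967))
```

View pics/w11d.png

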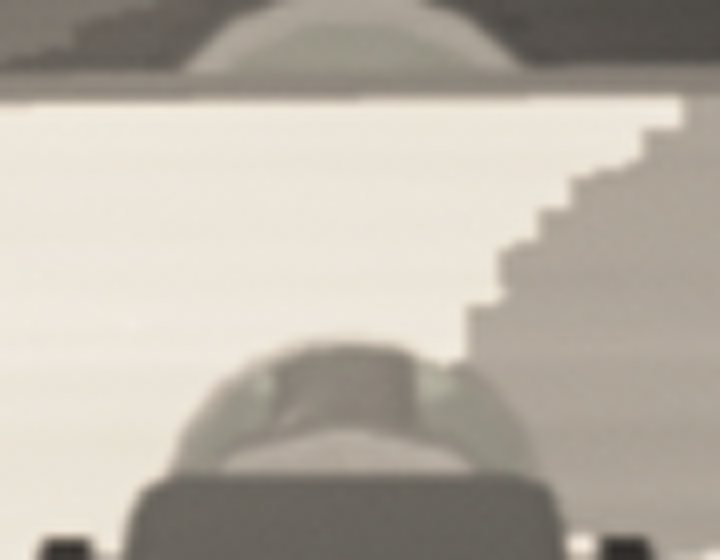

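View pics/sc11.png

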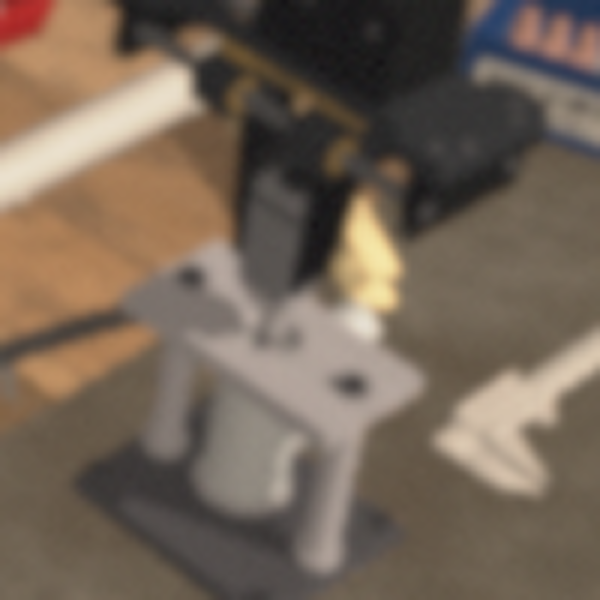

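```bash
python3 -m handwheel '[{"travel":[0,0.2,-0.4],"roll":0},{"travel":[0,0.4,-0.9],"roll":0},{"travel":[0,0.4,-0.9],"roll":0},{"travel":[0,0.4,-0.9],"roll":0},{"travel":[0,0.4,-0.9],"roll":0},{"travel":[0,0.4,-0.9],"roll":0},{"travel":[0,0.4,-0.9],"roll":0},{"travel":[0,0.4,-0.9],"roll":0}]'
python3 - <<'E'
from h import *
cv2.imwrite("pics/wrist12.png",optics.read_camera("wrist")[:,:,::-1])
cv2.imwrite("pics/top12.png",optics.read_camera("top")[:,:,::-1])
im=cv2.imread("pics/top12.png");cv2.imwrite("pics/t12.png",cv2.resize(im[130:250,100:260],None,fx=5,fy=5,interpolation=cv2.INTER_CUBIC))
ims=[cv2.imread(f"pics/wrist{k}.png")[210:270,250:320] for k in (6,7,12)]
cv2.imwrite("pics/cmp2.png",cv2.resize(np.hstack(ims),None,fx=3.8,fy=8,interpolation=cv2.INTER_CUBIC))
for k in (6,7,12):
    g=cv2.cvtColor(cv2.imread(f"pics/wrist{k}.png"),cv2.COLOR_BGR2GRAY); print(k,g[222:240,282],g[262:300:2,270])
s=env.state();print(s['t'],s['eef_pos'],s['ft_force'],s['opening'],np.abs(s['qvel']).max())
E
```

```text
t: 15.85
eef_pos: [500.4, -320.1, 152.3]
tcp_rot: [1.316, 1.571, 1.221]
ft_force: [0.2, 0.7, -0.8]
opening: 0.292
6 [157 158 157 155 139 126 136 160 159 155 156 149 114  94  92  91  91  92] [ 86  86  85  86  84  79  39  61  84  85  89  98 104 105 105 104 105 106
 105]
7 [131 131 131 128 126 129 145 165 168 164 163 155 121 100  98  97  97  96] [ 92  91  90  90  90  87  47  64  89  88  94 104 110 110 111 111 111 111
 111]
12 [135 135 135 133 132 136 151 173 171 169 169 159 127 104 101 102 101 101] [ 96  95  96  94  94  88  46  76  93  92  98 108 114 116 115 115 114 114
 115]
15.95 [ 500.41466872 -320.09913609  152.27852646] [-0.11946695 -0.35753575 -1.9979053 ] 0.2951131360400614 0.0016864460919691208
```

View pics/cmp2.png

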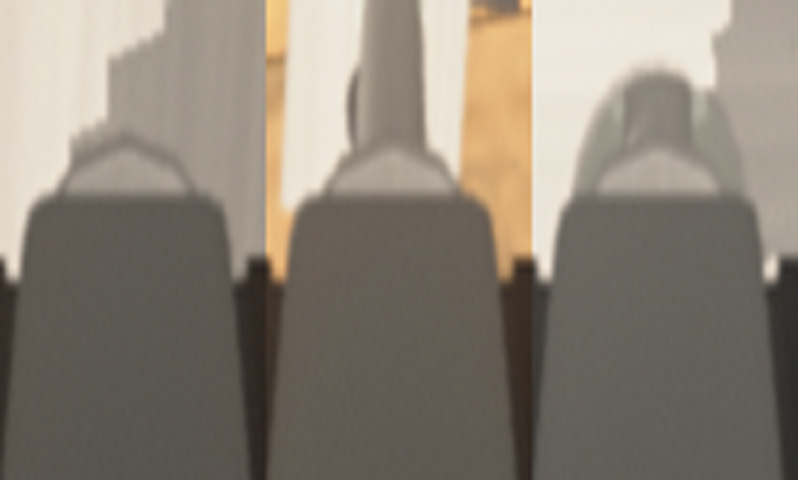

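View pics/t12.png

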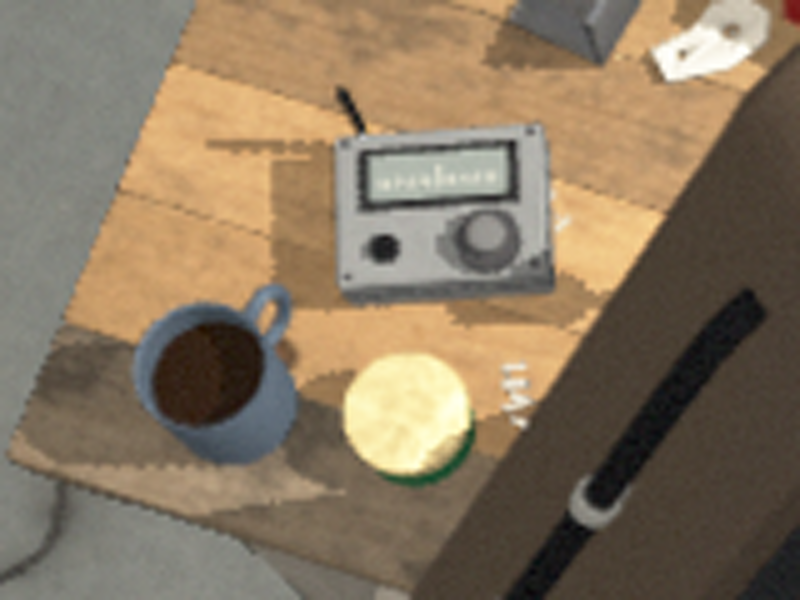

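```bash
python3 -m handwheel '[{"travel":[0,0,0],"roll":0},{"travel":[0,0,0],"roll":0},{"travel":[0,0,0],"roll":0},{"travel":[0,0,0],"roll":0}]'; python3 -c "
from cell import job
print(job.job_done())"
```

```text
t: 16.35
eef_pos: [500.4, -320.1, 152.2]
tcp_rot: [1.845, 1.571, 1.75]
ft_force: [-0.3, -0.8, -1.0]
opening: 0.291
the job is handed in; nothing more can be done
None
```

I zeroed the readout, lifted the probe out of its stand and lowered it into the guide hole. The job was handed in at about 16.4 s with the gripper still holding the probe there; it reported no verdict.

- **Zero button:** I pressed it with the closed fingers until the force rose steeply to about 16 N at 64 mm height, then released it while the probe stood in the setting ring.
- **Lift:** I gripped the housing (opening about 28 mm, matching its 28 mm width) and raised it 150 mm straight up. The wrist pictures show the housing edge on the same pixel rows before and after, so the probe did not slip.
- **Final position:** The wrist view shows the stem within about 1 mm of the hole's centre. The arm was motionless, and the force was only about the probe's weight, with no sign of contact.
- **Line height:** The fingertip height of 152.2 mm puts the line at about 112 mm, level with the plate. I worked this out from the grip height; in the last wrist views the flange hid the line, and the scene picture was too coarse to check it.
- **Bystanders:** The mug and the flux tin look unmoved in the last overhead picture.

Two measurements disagreed slightly:
- **Wrist camera:** it placed the probe's axis about 2.4 mm from the fingertip centre, where about 0.5 mm was expected. I put this down to calibration and centred the probe by comparing the stem and the hole in the same picture.
- **Hole centre:** the hole's edge and the plate's screws differed by about 0.9 mm in y. I set the probe between the two.

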